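# Turn the row of sweets round for the customer

## Robot

A 7-joint arm with a two-finger parallel gripper is mounted at the origin on the work surface. World frame = base frame: x ahead of the robot, y to its left, z up, the work surface at z = 0. Lengths are in m, angles in rad, forces in N, time in s.
With the tool pointing down it reaches from about 0.425 to 0.875 m from the base axis. Payload 8.4 kg.
Tool frame: the origin (TCP) lies midway between the tips of the shut fingers; the grasp point (between the pads) lies 19 mm behind it; z points along the fingers, y is the line along which they close (so a half turn about z gives the same grasp; the last joint's range is limited). The gripper opens to 87 mm and grips with 3 to 60 N. Pads are 19 mm wide; open, the fingers measure 117 mm over their backs; the gripper's body (75 mm by 190 mm) begins 51 mm behind the grasp point.
Start: joints at [1.016, 0.333, 0.04, 1.465, -0.013, 1.343, -0.059], TCP at [0.286, -0.584, 0.223] pointing down, gripper open.
Joint ranges: [-2.58, 2.58], [-0.38, 2.09], [-1.3, 1.39], [0.25, 2.4], [-1.5, 4.64], [0.08, 2.09], [-2.65, 2.65]. Speed limits (rad/s): [2.22, 2.22, 2.79, 2.79, 3.14, 3.14, 3.14].

## Interface

Orientations are given as a unit quaternion [w, x, y, z].
In Python, from station import robot, planner, get_image, spotter gives the robot as it stands. Calls block until the motion is done:
- robot.reach(position, orientation): joint-space move of the TCP to a pose.
- robot.move_linear(position, ori=None, v=0.15, until_force=None): straight line of the TCP; ori=None keeps the orientation; v is the mean speed in m/s. With until_force (N) it stops when the force on the tool has changed by that much, and returns True; else False.
- robot.set_joints(angles): joint-space move.
- robot.set_gripper(opening): opening from 0.0 (shut) to 1.0 (fully open); the grip force is fixed at half the most; returns when the fingers have stopped.
- robot.hold(seconds).
- planner.solve_ik(position, orientation): joint angles nearest the present ones, or None.
- robot.sense(): the state.
- get_image(name): name is "scene" or "top"; returns a dict with "pixels" (480x640x3 uint8, red, green, blue), "K" (3x3 intrinsics, pixels), "extrinsics" (4x4, takes a point from world to camera coordinates). Camera axes: x right, y down, z forward; pixel columns grow to the right and rows downward; lengths in m; the calibration is good to about 2 mm. A picture is of the moment at which its call begins. There is no depth.
A pose or a line that the arm cannot do raises robot.Unreachable and nothing moves.
- robot.job_done(): hands the job in; it is judged then, once.
Trained networks look in a picture, given as the dict that the camera call returned (one of the last four; its "shot" number tells which), for a name from the list of things; names that differ only in an ending like _2 or _b are one class to them, and where a whole thing is asked for, a point or a joint stands for the part that bears it (a point fixed in the world has none). Each returns a list of dicts, best first, with "score" (0 to 1); they miss things now and then, are a little off and sometimes report something else, mostly with a low value. They report only what shows in the picture. A call takes as long as a camera call.
- spotter.recognise(picture, thing): "position" ([x, y, z] in m, in world coordinates, good to about 4 mm: the middle of the surface that is visible of it).
- spotter.spot_point(picture, thing): "position" ([x, y, z] in m, in world coordinates, good to about 4 mm: a listed point, or the origin of a listed thing).
The state is a dict: "t": time; "joint_positions": joint angles; "qd": joint speeds; "effort": joint torques, N m; "tcp_pos": TCP position; "ee_rot": TCP orientation; "force": force on the tool from outside, world axes, zero at the start; "wrist_torque": the same for the moment, N m; "opening": opening from 0.0 (shut) to 1.0 (fully open); "grasp_force": force on a finger pad.
Only numpy, scipy, OpenCV 4.12 (cv2) and the standard library are available. Lean on these libraries where they do the work, as an engineer would, in place of code of your own. Each camera call takes 0.05 s, during which the arm holds its last target. There are 200 camera calls.

## Task

Move the four sweet containers from the grey stock rack to the wooden display rack, one to a bay, in reverse order: the one at the left end of the stock rack goes to the right end of the display rack, and so on, so that a customer across the counter reads the row the right way round. Keep each upright and set it down on the floor of its bay rather than dropping it, and leave all four standing there, released.

Things in the scene. Friction and masses are not known exactly. Their poses are not given: they have to be found in the camera images.
- stock_rack: Grey plastic stock rack, 276 x 72 mm, fixed. Origin: middle of its underside on the counter; x away from the robot, y along the row to the robot's left (yaw within 0.3 rad), z up. Four bays, centres at y = -102, -34, 34, 102 mm, 64 x 64 mm inside; floor 4 mm, tops of walls and dividers (4 mm thick) 14 mm above the counter. Each bay has a paper slip; one container on each at the start.
- display_rack: Pale wooden display rack with dark edge strips, 276 x 72 mm, fixed. Origin: middle of its underside on the counter; x away from the robot, y along the row to the robot's left (yaw within 0.3 rad), z up. Four bays, centres at y = -102, -34, 34, 102 mm, 64 x 64 mm inside; floor 4 mm, tops of walls and dividers (4 mm thick) 14 mm above the counter. Empty at the start.
- tall_tin: Tall round metal tin with a paper band: 44 mm diameter (lid band 45), 92 mm high, about 0.16 kg. Origin: centre of its underside, z up.
- squat_tin: Squat round metal tin with a paper band: 50 mm diameter (lid band 51), 56 mm high, about 0.14 kg. Origin: centre of its underside, z up.
- square_carton: Square brown cardboard carton with a paper band: 44 x 44 mm, 78 mm high, flat top, about 0.15 kg. Origin: centre of its underside, z up, x and y normal to its sides; x lies within 0.12 rad of the stock rack's x at the start.
- gable_carton: Narrow brown cardboard carton with a gable roof: 30 mm (its x) by 50 mm (its y), upright sides 50 mm high, above them a roof with a ridge fin along y, 4 mm thick, whose top is 72 mm up; about 0.12 kg. Grip the upright sides across x. Origin: centre of its underside, z up; x lies within 0.12 rad of the stock rack's x at the start.
- tall_tin_slip: White paper slip fixed in the stock rack's bay in which the tall tin stands at the start: it marks that bay. 60 x 60 mm, 2 mm thick, its top 6 mm above the counter, with a blank ticket outside the rack's near wall, top 13 mm above the counter. All four slips look alike. Origin: bay centre, on the bay floor (underside of the slip); axes as the stock rack's.
- squat_tin_slip: White paper slip fixed in the stock rack's bay in which the squat tin stands at the start: it marks that bay. 60 x 60 mm, 2 mm thick, its top 6 mm above the counter, with a blank ticket outside the rack's near wall, top 13 mm above the counter. All four slips look alike. Origin: bay centre, on the bay floor (underside of the slip); axes as the stock rack's.
- square_carton_slip: White paper slip fixed in the stock rack's bay in which the square carton stands at the start: it marks that bay. 60 x 60 mm, 2 mm thick, its top 6 mm above the counter, with a blank ticket outside the rack's near wall, top 13 mm above the counter. All four slips look alike. Origin: bay centre, on the bay floor (underside of the slip); axes as the stock rack's.
- gable_carton_slip: White paper slip fixed in the stock rack's bay in which the gable carton stands at the start: it marks that bay. 60 x 60 mm, 2 mm thick, its top 6 mm above the counter, with a blank ticket outside the rack's near wall, top 13 mm above the counter. All four slips look alike. Origin: bay centre, on the bay floor (underside of the slip); axes as the stock rack's.

How it is judged:
At the end, for the whole second after the job is handed in: Each container stands in the display bay that mirrors its first bay (leftmost to rightmost, second from left to second from right, ...): within 22 mm of the bay centre along and across the row, underside within 5 mm of the bay floor, upright within 0.12 rad, at rest (0.02 m/s, 0.2 rad/s) (((y of tall_tin_slip in the frame of stock_rack between -0.122 and -0.082 m and y of tall_tin in the frame of display_rack between 0.08 and 0.124 m) or (y of tall_tin_slip in the frame of stock_rack between -0.054 and -0.014 m and y of tall_tin in the frame of display_rack between 0.012 and 0.056 m) or (y of tall_tin_slip in the frame of stock_rack between 0.014 and 0.054 m and y of tall_tin in the frame of display_rack between -0.056 and -0.012 m) or (y of tall_tin_slip in the frame of stock_rack between 0.082 and 0.122 m and y of tall_tin in the frame of display_rack between -0.124 and -0.08 m)) and x of tall_tin in the frame of display_rack between -0.022 and 0.022 m and z of tall_tin in the frame of display_rack between -0.001 and 0.009 m and angle between each of tall_tin, squat_tin, square_carton, gable_carton's own z axis and vertical below 0.12 rad and linear speed of each of tall_tin, squat_tin, square_carton, gable_carton below 0.02 m/s and angular speed of each of tall_tin, squat_tin, square_carton, gable_carton below 0.2 rad/s and ((y of squat_tin_slip in the frame of stock_rack between -0.122 and -0.082 m and y of squat_tin in the frame of display_rack between 0.08 and 0.124 m) or (y of squat_tin_slip in the frame of stock_rack between -0.054 and -0.014 m and y of squat_tin in the frame of display_rack between 0.012 and 0.056 m) or (y of squat_tin_slip in the frame of stock_rack between 0.014 and 0.054 m and y of squat_tin in the frame of display_rack between -0.056 and -0.012 m) or (y of squat_tin_slip in the frame of stock_rack between 0.082 and 0.122 m and y of squat_tin in the frame of display_rack between -0.124 and -0.08 m)) and x of squat_tin in the frame of display_rack between -0.022 and 0.022 m and z of squat_tin in the frame of display_rack between -0.001 and 0.009 m and ((y of square_carton_slip in the frame of stock_rack between -0.122 and -0.082 m and y of square_carton in the frame of display_rack between 0.08 and 0.124 m) or (y of square_carton_slip in the frame of stock_rack between -0.054 and -0.014 m and y of square_carton in the frame of display_rack between 0.012 and 0.056 m) or (y of square_carton_slip in the frame of stock_rack between 0.014 and 0.054 m and y of square_carton in the frame of display_rack between -0.056 and -0.012 m) or (y of square_carton_slip in the frame of stock_rack between 0.082 and 0.122 m and y of square_carton in the frame of display_rack between -0.124 and -0.08 m)) and x of square_carton in the frame of display_rack between -0.022 and 0.022 m and z of square_carton in the frame of display_rack between -0.001 and 0.009 m and ((y of gable_carton_slip in the frame of stock_rack between -0.122 and -0.082 m and y of gable_carton in the frame of display_rack between 0.08 and 0.124 m) or (y of gable_carton_slip in the frame of stock_rack between -0.054 and -0.014 m and y of gable_carton in the frame of display_rack between 0.012 and 0.056 m) or (y of gable_carton_slip in the frame of stock_rack between 0.014 and 0.054 m and y of gable_carton in the frame of display_rack between -0.056 and -0.012 m) or (y of gable_carton_slip in the frame of stock_rack between 0.082 and 0.122 m and y of gable_carton in the frame of display_rack between -0.124 and -0.08 m)) and x of gable_carton in the frame of display_rack between -0.022 and 0.022 m and z of gable_carton in the frame of display_rack between -0.001 and 0.009 m); the robot touches nothing.
It fails at once if a container tipped over (leaning more than 0.6 rad) (angle between any of tall_tin, squat_tin, square_carton, gable_carton's own z axis and vertical above 0.6 rad).
It fails at once if a container dropped: out of the fingers with its underside still more than 45 mm above the counter ((height (world z) of tall_tin above 0.045 m and contact force between the fingers and tall_tin below 0.02 N) or (height (world z) of squat_tin above 0.045 m and contact force between the fingers and squat_tin below 0.02 N) or (height (world z) of square_carton above 0.045 m and contact force between the fingers and square_carton below 0.02 N) or (height (world z) of gable_carton above 0.045 m and contact force between the fingers and gable_carton below 0.02 N)).
It also fails if it takes over 104 s, if anything falls off the work surface, if the arm or the gripper's body presses on something with over 40 N, if the wrist force passes 120 N, or if a joint passes its speed limit or range.

## Working session

There is one attempt and no reset: what is moved stays moved. The work goes in short steps, each a Python script; the robot and the scene stay as the last script left them, time stands still between calls to the robot, and variables do not carry over. Pictures are saved under pics/ and viewed, at most 14 in all, crops included, and the job is handed in when it is done.

```bash
mkdir -p pics; ls
python3 - <<'E'
from station import robot, planner, get_image, spotter
import cv2
for n in ("top","scene"):
    p=get_image(n); cv2.imwrite(f"pics/{n}0.png",p["pixels"][:,:,::-1])
    print(n,p["K"].tolist(),p["extrinsics"].round(4).tolist())
    for t in ["stock_rack","display_rack","tall_tin","squat_tin","square_carton","gable_carton"]:
        print(t,[(d["position"],round(d["score"],2)) for d in spotter.spot_point(p,t)[:2]])
print(robot.sense()["t"],robot.sense()["ee_rot"])
E
```

```text
pics
top [[593.9693352980321, 0.0, 314.9600025358784], [0.0, 593.9693352980321, 233.67329027852296], [0.0, 0.0, 1.0]] [[0.0197, -0.9997, 0.0115, -0.0038], [-0.9848, -0.0214, -0.1724, 0.5227], [0.1726, -0.0079, -0.985, 0.9343], [0.0, 0.0, 0.0, 1.0]]
stock_rack [([0.4797, 0.1624, 0.0068], 0.62), ([0.4877, 0.2016, -0.0015], 0.61)]
display_rack [([0.5678, -0.1902, 0.0006], 0.74), ([0.4902, 0.2002, 0.0], 0.57)]
tall_tin [([0.4781, 0.1012, 0.004], 0.58)]
squat_tin [([0.4876, 0.2295, 0.0042], 0.67)]
square_carton [([0.4973, 0.3034, 0.0075], 0.85)]
gable_carton [([0.4801, 0.1624, 0.0071], 0.66)]
scene [[468.57197940814194, 0.0, 319.9043680564357], [0.0, 468.57197940814194, 241.74251770948425], [0.0, 0.0, 1.0]] [[0.7046, 0.7094, 0.0176, -0.3743], [0.3542, -0.3301, -0.875, -0.1264], [-0.6149, 0.6227, -0.4838, 1.2422], [0.0, 0.0, 0.0, 1.0]]
stock_rack [([0.4875, 0.1986, -0.0015], 0.72)]
display_rack [([0.5653, -0.1862, -0.001], 0.91)]
tall_tin [([0.4754, 0.105, 0.0056], 0.62), ([0.4896, 0.1999, -0.0015], 0.58)]
squat_tin [([0.4892, 0.2379, 0.0066], 0.7)]
square_carton [([0.4963, 0.3092, 0.0064], 0.56)]
gable_carton [([0.4837, 0.1644, 0.0024], 0.69)]
0.7 [-1.24529527e-05  9.74145176e-01  2.25922944e-01 -1.83536284e-06]
```

View pics/top0.png

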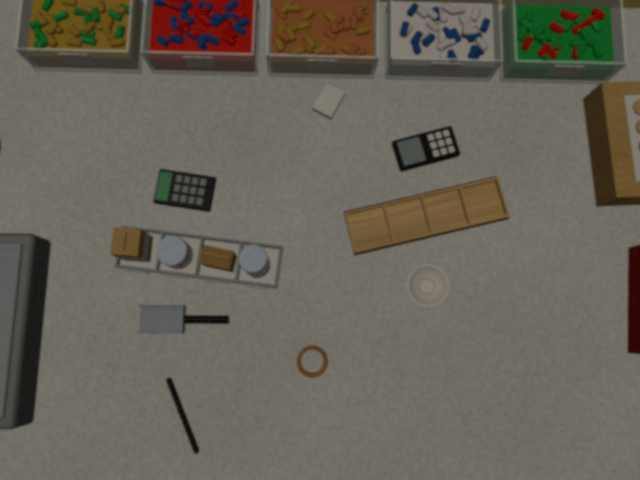

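View pics/scene0.png

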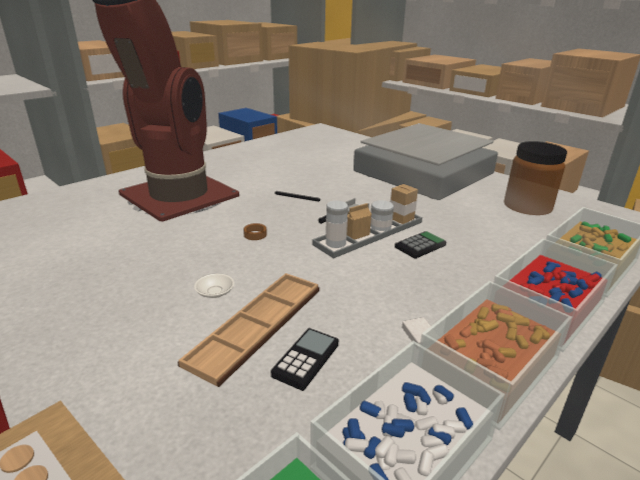

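The top view shows the stock rack spanning about (116,228)-(282,286). Left to right it holds the square carton (127,243), squat tin (173,250), gable carton (217,258) and tall tin (253,260). The display rack's corners are about (345,212), (496,178), (508,217) and (355,254). The scene view agrees on the order. I'll take close crops to get the rack corners.

Run:
```python
import cv2
im=cv2.imread("pics/top0.png")
cv2.imwrite("pics/cs.png",cv2.convertScaleAbs(cv2.resize(im[220:295,100:290],None,fx=4,fy=4,interpolation=cv2.INTER_CUBIC),alpha=1.5))
cv2.imwrite("pics/cd.png",cv2.convertScaleAbs(cv2.resize(im[170:260,335:515],None,fx=4,fy=4,interpolation=cv2.INTER_CUBIC),alpha=1.5))
```

```text
(no output)
```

View pics/cs.png

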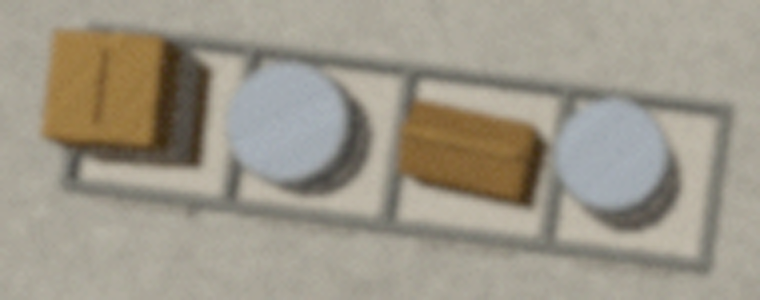

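View pics/cd.png

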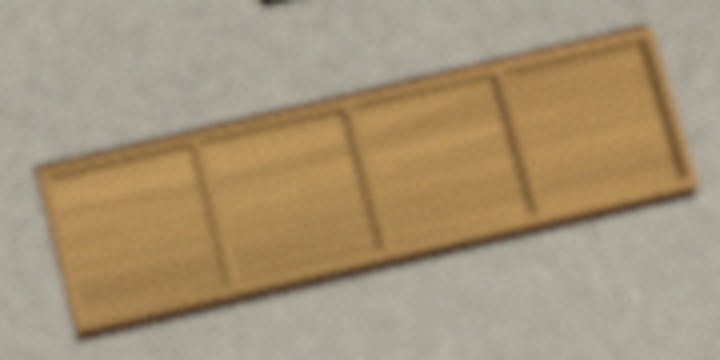

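The crops give clear corners. In the stock crop they are (734,105), (708,272) and (64,188), and in the display crop (36,168), (652,27), (696,188) and (80,338). Tops: squat tin (289,123), tall tin (613,153), square carton (54,30), (167,38), (155,148), (42,140), and gable ridge (410,128)-(530,155).

```bash
cat > h.py <<'E'
import numpy as np, cv2
from station import robot, planner, get_image, spotter
from scipy.spatial.transform import Rotation as R
def ray(p,uv,z):
    E=p["extrinsics"]; C=-E[:3,:3].T@E[:3,3]
    d=E[:3,:3].T@np.linalg.inv(p["K"])@np.array([*uv,1.]); return (C+d*(z-C[2])/d[2])[:2]
def quat(psi,flip=0):   # tool down, closing line along heading psi
    psi+=flip*np.pi; y=np.array([np.cos(psi),np.sin(psi),0]); z=np.array([0,0,-1.])
    q=R.from_matrix(np.c_[np.cross(y,z),y,z]).as_quat(); return [q[3],q[0],q[1],q[2]]
def fit(model,pts):     # 2D rigid fit -> x,y,yaw
    m,p=np.array(model,float),np.array(pts); mc,pc=m.mean(0),p.mean(0)
    a,b=m-mc,p-pc; th=np.arctan2((a[:,0]*b[:,1]-a[:,1]*b[:,0]).sum(),(a*b).sum())
    M=np.array([[np.cos(th),-np.sin(th)],[np.sin(th),np.cos(th)]])
    t=pc-M@mc; return t,th,np.linalg.norm(m@M.T+t-p,axis=1)
E
python3 - <<'E'
from h import *
p=get_image("top")
S=lambda u,v,z: ray(p,(100+u/4-.375,220+v/4-.375),z)
D=lambda u,v,z: ray(p,(335+u/4-.375,170+v/4-.375),z)
st=fit([(.036,-.138),(-.036,-.138),(-.036,.138)],[S(734,105,.014),S(708,272,.014),S(64,188,.014)])
di=fit([(.036,.138),(.036,-.138),(-.036,-.138),(-.036,.138)],[D(36,168,.014),D(652,27,.014),D(696,188,.014),D(80,338,.014)])
print("stock",st); print("disp",di)
sq=fit([(.022,.022),(.022,-.022),(-.022,-.022),(-.022,.022)],[S(54,30,.084),S(167,38,.084),S(155,148,.084),S(42,140,.084)])
print("square",sq)
g=fit([(0,.025),(0,-.025)],[S(410,128,.078),S(530,155,.078)])
print("gable",g)
g=fit([(.015,.025),(.015,-.025),(-.015,-.025),(-.015,.025)],[S(415,102,.056),S(545,130,.056),S(529,205,.056),S(400,172,.056)])
print("gable2",g)
print("squat",S(289,123,.062),"tall",S(613,153,.098))
c,s=np.cos(st[1]),np.sin(st[1]);M=np.array([[c,-s],[s,c]])
for y in (.102,.034,-.034,-.102): print("bay",M@[0,y]+st[0])
for f in (0,1):
  for q,ps in (((.478,.105,.2),st[1]),((.567,-.19,.2),di[1]),((.478,.105,.05),st[1]),((.497,.303,.05),st[1])):
    j=planner.solve_ik(q,quat(ps,f)); print(f,None if j is None else np.round(j,2))
E
```

```text
stock (array([0.48553822, 0.2011172 ]), np.float64(-0.10936393027279487), array([0.00043052, 0.00136859, 0.00166948]))
disp (array([ 0.56585608, -0.18420435]), np.float64(0.25549202135940285), array([0.00182024, 0.00064424, 0.00166823, 0.00213239]))
square (array([0.49643783, 0.30482418]), np.float64(-0.04150992836687727), array([0.00058769, 0.00030913, 0.00041342, 0.00024091]))
gable (array([0.47939267, 0.16127368]), np.float64(-0.20102595775957063), array([0.00058746, 0.00058746]))
gable2 (array([0.47804188, 0.16360939]), np.float64(-0.198553205326486), array([0.00261468, 0.00152019, 0.00265329, 0.00163659]))
squat [0.48750291 0.23677166] tall [0.47338179 0.1027222 ]
bay [0.49667111 0.30250782]
bay [0.48924918 0.23491407]
bay [0.48182725 0.16732032]
bay [0.47440532 0.09972657]
0 [ 0.46  0.07 -0.79  1.84  0.06  1.25 -0.46]
0 [ 0.6   0.27 -0.42  1.61  0.11  1.28  0.42]
0 [ 0.44  0.28 -0.82  2.01  0.25  0.96 -0.62]
0 [ 0.12  0.52 -0.93  1.78  0.47  1.08 -1.09]
1 None
1 [-0.67  0.46  1.22  1.67 -0.45  1.33 -2.25]
1 [ 0.65  0.37 -1.09  2.    0.39  1.    2.4 ]
1 [ 0.22  0.61 -1.09  1.78  0.6   1.13  1.96]
```

Everything is consistent: the sizes close to 2 mm, and the containers sit on their bay centres. I'll pick the tall tin first and look once it is placed.

```bash
cat >> h.py <<'E'
ST=np.array([.4855,.2011]); PS=-.109; DI=np.array([.5658,-.1842]); PD=.2555
# xy at pick, closing heading, grip point above underside, bay y in display, (dx,dy) place shift
T=dict(tall=((.4738,.1020),PS,.052,.102,.004), gable=((.4790,.1620),-.195,.034,.034,-.002),
       squat=((.4878,.2362),PS,.033,-.034,0), square=((.4964,.3045),-.0415,.044,-.102,0))
def status(m):
    s=robot.sense(); print(m,round(s["t"],1),np.round(s["tcp_pos"],4),"op",round(s["opening"]*87,1),"gf",round(s["grasp_force"],1),"F",np.round(s["force"],1))
def cycle(n):
    (x,y),ps,g,by,dy=T[n]; zp=.006+g-.019; up=g+.105; q=quat(ps)
    robot.set_gripper(.8)
    robot.reach([x,y,up+.02],q); robot.move_linear([x,y,zp],q,v=.12); robot.set_gripper(0); status(n+" gripped")
    robot.move_linear([x,y,up],v=.12); status("lifted")
    if robot.sense()["opening"]*87<20: raise SystemExit("lost")
    t=DI+np.array([-np.sin(PD),np.cos(PD)])*(by+dy); qd=quat(PD)
    robot.move_linear([*t,up],qd,v=.2)
    zd=zp-.002; robot.move_linear([*t,zd+.005],v=.1)
    print("touch",robot.move_linear([*t,zd-.004],v=.015,until_force=4)); status("down")
    robot.set_gripper(.8); robot.move_linear([*t,up+.02],v=.12); status("done")
E
python3 - <<'E'
from h import *
cycle("tall")
p=get_image("top"); cv2.imwrite("pics/t1.png",p["pixels"][:,:,::-1]); p=get_image("scene"); cv2.imwrite("pics/s1.png",p["pixels"][:,:,::-1])
for d in spotter.spot_point(p,"tall_tin")[:2]: print(d)
E
```

```text
tall gripped 5.8 [0.474  0.102  0.0391] op 43.7 gf 30.0 F [0.  0.1 0.5]
lifted 6.9 [0.4733 0.1018 0.1562] op 43.3 gf 30.0 F [ 0.2 -0.4 -1.2]
touch True
down 9.8 [ 0.5393 -0.0817  0.0371] op 43.2 gf 30.0 F [-0.7 -0.3  5.4]
done 11.9 [ 0.5385 -0.0816  0.1762] op 69.8 gf 0.0 F [-0.1  0.2  0.1]
{'position': [0.5384, -0.0792, 0.0059], 'score': 0.64}
```

View pics/s1.png

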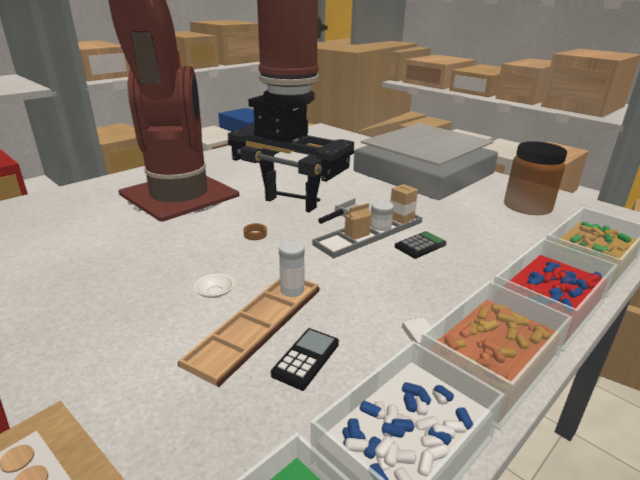

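The tall tin stands upright in the left-end display bay at about (291,270), and the other three are untouched. The touch-down height matched. Next is the gable carton.

Run:
```python
from h import *
cycle("gable")
p=get_image("scene"); cv2.imwrite("pics/s2.png",p["pixels"][100:400,150:550,::-1].repeat(2,0).repeat(2,1))
```

```text
gable gripped 15.3 [0.4791 0.162  0.021 ] op 30.0 gf 30.0 F [ 0.2 -0.3  0.3]
lifted 16.4 [0.4785 0.1618 0.1382] op 29.8 gf 30.0 F [-0.2 -1.  -1.8]
touch True
down 19.9 [ 0.5579 -0.1534  0.019 ] op 29.6 gf 30.0 F [-1.3 -1.1  5. ]
done 22.2 [ 0.5572 -0.1532  0.1581] op 69.9 gf 0.0 F [ 0.2 -0.1  0.4]
```

View pics/s2.png

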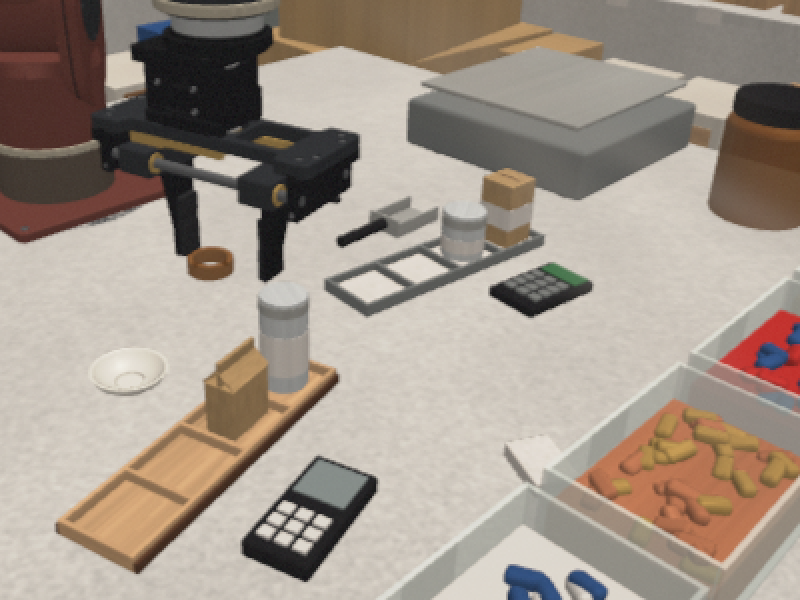

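The gable carton is upright in the second display bay at crop (237,390), next to the tall tin at (284,340). Now the squat tin and the square carton.

Run:
```python
from h import *
cycle("squat"); cycle("square")
s=robot.sense()["tcp_pos"]; robot.reach([.5,.05,.3],quat(0)); robot.hold(.5)
p=get_image("scene"); cv2.imwrite("pics/s3.png",p["pixels"][100:400,150:550,::-1].repeat(2,0).repeat(2,1))
t=get_image("top"); cv2.imwrite("pics/t3.png",t["pixels"][:,:,::-1])
M=np.array([[np.cos(PD),-np.sin(PD)],[np.sin(PD),np.cos(PD)]])
for pic in (p,t):
  for n in ["tall_tin","squat_tin","square_carton","gable_carton"]:
    d=spotter.spot_point(pic,n)
    if d: x=np.array(d[0]["position"]); print(n,(M.T@(x[:2]-DI)).round(3),x[2],round(d[0]["score"],2))
status("end")
```

```text
squat gripped 25.7 [0.4881 0.2362 0.0203] op 49.6 gf 30.0 F [-0.3 -1.   2.9]
lifted 26.8 [0.4873 0.2359 0.1372] op 49.2 gf 30.0 F [ 0.1 -0.7 -0.9]
touch True
down 31.0 [ 0.5746 -0.2172  0.0183] op 49.4 gf 30.0 F [-1.9  0.1  5.6]
done 33.0 [ 0.5739 -0.217   0.1571] op 69.7 gf 0.0 F [-1.1  0.8  0.6]
square gripped 37.0 [0.4967 0.3044 0.0312] op 43.8 gf 30.0 F [ 1.6 -0.4  1.4]
lifted 38.1 [0.4961 0.3041 0.1482] op 43.8 gf 30.0 F [ 0.2 -0.6 -2.1]
touch True
down 43.0 [ 0.5917 -0.283   0.0292] op 43.9 gf 30.0 F [-1.6  0.6  5.3]
done 45.1 [ 0.5911 -0.2829  0.1681] op 69.5 gf 0.0 F [ 1.  -0.1 -0.4]
squat_tin [-0.001 -0.034] 0.0051 0.73
square_carton [ 0.001 -0.099] 0.0044 0.78
gable_carton [0.003 0.036] 0.0062 0.8
tall_tin [0.003 0.107] 0.0021 0.62
squat_tin [-0.    -0.036] 0.0021 0.97
square_carton [-0.003 -0.101] 0.0043 0.73
gable_carton [-0.001  0.031] 0.0017 0.58
end 47.5 [0.5  0.05 0.3 ] op 69.6 gf 0.0 F [-0.4  0.4  0.3]
```

View pics/s3.png

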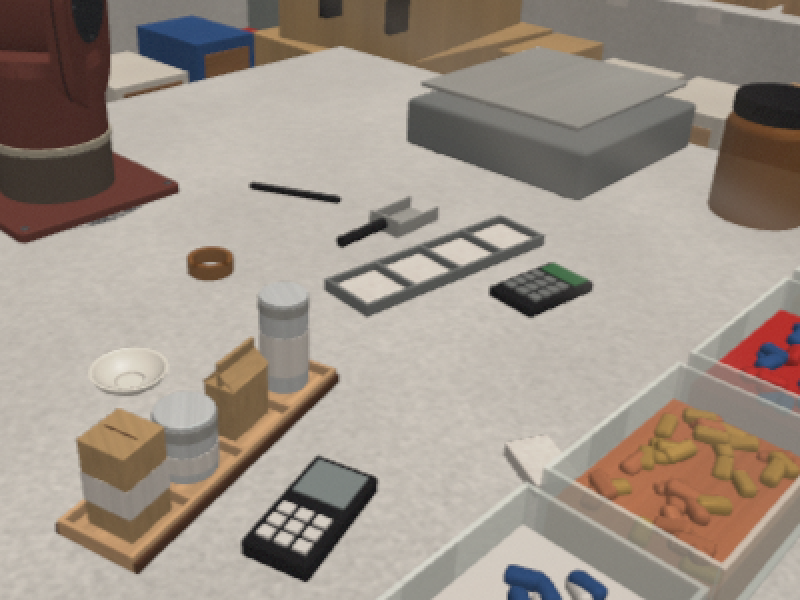

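View pics/t3.png

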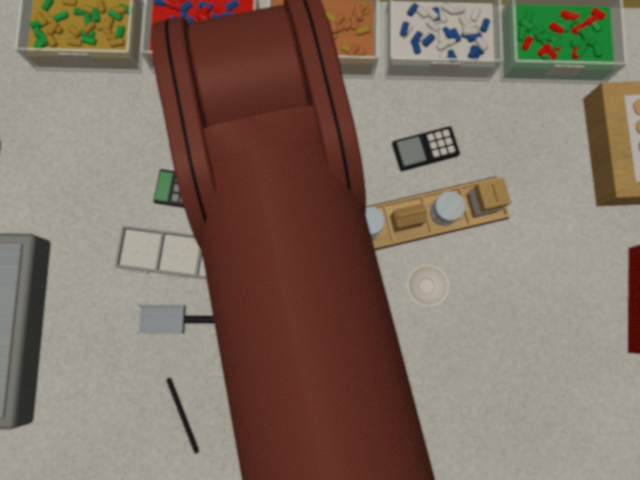

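The scene crop shows all four containers upright in the display rack: tall tin (284,340), gable carton (237,390), squat tin (185,435) and square carton (123,475). The stock rack is empty and the arm is clear. The networks put every container they found within 5 mm of its bay centre, so I'm handing in.

```bash
python3 -c "
from h import *
print(robot.job_done())"
```

```text
the job is handed in; nothing more can be done
None
```

All four containers were moved to the display rack in reverse order, standing upright, released and within about 5 mm of their bay centres; I handed the job in at about 48 s of the 104 s allowed, and the interface gave no verdict.

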